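Load the right sleeve and hang the dip basket

TASK

Of the three steel tube sleeves standing on the rubber mat, pick the one that slips over the 40 mm pipe clamped at the far edge of the bench with only a little play, and put it in the dip basket while the basket is still on the bench. Then hang the basket by the straight middle of its handle in both prongs of the twin hook over the drip tray, so that it hangs nearly still. Do not tip the basket over, leave the other two sleeves standing where they are, and do not knock over or push away the jar and the can.

Things in the scene. Friction and masses are not known exactly. Their poses are not given: they have to be found in the camera images.
- sleeve_small: Smallest steel sleeve: a plain tube, open at both ends, standing upright on the rubber mat; outer diameter 37 mm, bore 31 mm, 60 mm tall. Origin at the centre of its lower end, z along its axis (up).
- sleeve_medium: Middle-sized steel sleeve: a plain tube, open at both ends, standing upright on the rubber mat; outer diameter 48 mm, bore 42 mm, 60 mm tall. Origin at the centre of its lower end, z along its axis (up).
- sleeve_large: Largest steel sleeve: a plain tube, open at both ends, standing upright on the rubber mat; outer diameter 59 mm, bore 53 mm, 60 mm tall. Origin at the centre of its lower end, z along its axis (up).
- sleeve_small_mid (a point): Centre of the smallest sleeve, 30 mm above its lower end.
- sleeve_medium_mid (a point): Centre of the middle-sized sleeve, 30 mm above its lower end.
- sleeve_large_mid (a point): Centre of the largest sleeve, 30 mm above its lower end.
- mat: Black rubber mat fixed on the bench, 310 x 100 x 4 mm. The sleeves stand on it in a row along its x axis, about 100 mm apart, in any order. Origin at the centre of its underside.
- basket: Open metal dip basket, 200 mm (its x) x 140 mm (its y), walls 50 mm high, walls and floor 3 mm thick, about 0.5 kg; hung, it swings 1-2 s, then leans up to 15 deg to the loaded side. Origin at the centre of its underside, z up. A rigid round-bar handle arches over the middle (plane x = 0) and parts the opening into two bays, each 92 x 134 mm, centred at x = -52 and +52 mm; either will do.
- handle_mid (a point): Middle of the level top bar of the basket's handle, on the bar's axis, 130 mm above the basket's underside; axes as the basket's. The bar is 10 mm thick, runs along y and is straight from y = -55 to +55 mm; its uprights stand at y = -68 and +68 mm.
- hook_stand: Hook stand fixed to the bench: grey base with a drip tray (rim 30 mm high), a square post, and a twin hook of two parallel dark prongs of 10 mm rod at y = -35 and +35 mm. -x points out of the hook's open front, roughly to the robot; +x to the post, whose crossbar is at x = 130 mm and post top 240 mm high. Origin on the bench below the seats.
- hook_seat (a point): Where handle_mid lies when the basket hangs rightly: midway between the prongs, 210 mm above the bench; axes as the stand's, the bar along y. From the crossbar each prong runs level (top 235 mm high), dips at x = 26 mm to its seat (top 205 mm, flat for x = -10 to 10 mm) and turns up to a tip at x = -21 mm (top 227 mm). Enter from -x, prongs under the bar, bar over the tips, then lower.
- jar: Grey jar with white cap, 64 mm diameter, 85 mm tall, beyond the basket; leave it. Origin at the centre of its underside.
- can: Plain pale metal can, 54 mm diameter, 100 mm tall, beyond the basket; leave it. Origin at the centre of its underside.

How it is judged:
By the outcome, as a careful person would: the job done as asked, in the order asked, and still so for the second after the job is handed in, with the robot touching nothing.
It also fails if it takes over 72 s, if anything falls off the work surface, if the arm or the gripper's body presses on something with over 40 N, if the wrist force passes 120 N, or if a joint passes its speed limit or range.

ROBOT

A 6-joint arm with a two-finger parallel gripper is mounted at the origin on the work surface. World frame = base frame: x ahead of the robot, y to its left, z up, the work surface at z = 0. Lengths are in m, angles in rad, forces in N, time in s.
With the tool pointing down it reaches from about 0.3 to 0.875 m from the base axis. Payload 6.4 kg.
Tool frame: the origin (TCP) lies at the very end of the fingers, on their centre line; the grasp point (between the pads) lies 19 mm behind it; z points along the fingers, y is the line along which they close (so a half turn about z gives the same grasp; the last joint's range is limited). The gripper opens to 88 mm and grips with 3 to 60 N. Pads are 18 mm wide; open, the fingers measure 123 mm over their backs; the gripper's body (75 mm by 187 mm) begins 45 mm behind the grasp point.
Start: joints at [-1.467, 0.181, 1.607, -0, 1.354, -0.206], TCP at [0.175, -0.548, 0.239] pointing down, gripper open.
Joint ranges: [-2.99, 2.99], [-0.89, 2.07], [0.3, 2.58], [-1.14, 4.28], [0, 2.63], [-3.12, 3.12]. Speed limits (rad/s): [2.57, 2.57, 3.01, 3.14, 3.14, 3.14].

INTERFACE

Orientations are given as [roll, pitch, yaw] about the fixed x, y, z axes, in that order (R = Rz(yaw) Ry(pitch) Rx(roll)).
In Python, from cell import get_state, capture, calibration, sign_off gives the robot as it stands. The module is installed in compiled form; this text tells all that it offers.
- The arm moves only by the tool play_rows, never from a script. Its arguments are lists of equal length, an entry for each row: "travel": the shift along the tool's x, y, z in mm, a list of three; "yaw": the turn about the tool's z in degrees. In form: {"travel": [[tx, ty, tz], ...], "yaw": [yaw, ...]}. A call has 1 to 10 rows; each row shifts and turns the commanded pose from where the row before left it, along the tool's axes as they then stand; what a row does not reach is not made up. A row lasts 1/8 s, in which the tool goes at most 62.5 mm and 10.7 degrees, less where a joint would pass 70% of its speed; a pose out of reach is approached as far as the arm can. A call with a gripper value outside its range is refused whole. "jaw" is the closure, from 0 (fully open) to 1 (shut), set as the call begins (left out, the last holds). The fingers move at their own pace and stop on an object; "grip_force" is the grip in N (left out, the last holds). Time passes only in rows, so rows that do not move let the fingers close. It gives the time, the measured TCP pose, the force, the opening and the grip force at its end, in the units of the state.
- get_state(): the state, without advancing time (a new reading comes with each control period).
- capture(name): name is "scene" or "top"; returns (picture, depth): 400x640x3 uint8, red, green, blue; 400x640 float32, m along the optical axis (not along the pixel's ray), 0 where there is no reading.
- calibration(name): a dict with "fx", "fy", "cx", "cy" (pixels), "dist" ([k1, k2, p1, p2, k3] as OpenCV has them; the pictures are not rectified), "extrinsics" (4x4, takes a point from camera to world coordinates). Camera axes: x right, y up, looking along -z (the intrinsics and any distortion apply to the point x, -y, -z); pixel columns grow to the right and rows downward; lengths in m; the calibration is good to about 2 mm. A picture is of the moment at which its call begins. calibration takes no time and is no camera call.
- sign_off(): hands the job in; it is judged then, once.
The state is a dict: "t": time; "joint_pos": joint angles; "joint_velocities": joint speeds; "joint_torque": joint torques, N m; "tool_pos": TCP position; "orientation": TCP orientation; "wrist_force": force on the tool from outside, world axes, zero at the start; "moment": the same for the moment, N m; "finger_gap": opening from 0.0 (shut) to 1.0 (fully open); "grasp_force": force on a finger pad.
Only numpy, scipy, OpenCV 4.12 (cv2) and the standard library are available. Lean on these libraries where they do the work, as an engineer would, in place of code of your own. Each camera call takes 0.05 s, during which the arm holds its last target. There are 200 camera calls.

## Working session

There is one attempt and no reset: what is moved stays moved. The work goes in short steps, Python scripts to look and compute and a tool call to move; the robot and the scene stay as the last step left them, time stands still between calls to the robot, and variables do not carry over. Pictures are saved under pics/ and viewed, at most 10 in all, crops included, and the job is handed in when it is done.

Besides the shell and the picture viewer there is one more tool, called in YAML: its name, and indented under it one key for each argument. play_rows: Moves the arm, as the interface text tells. Its arguments: {"type":"object","properties":{"travel":{"type":"array","items":{"type":"array","items":{"type":"number"}}},"yaw":{"type":"array","items":{"type":"number"}},"jaw":{"type":"number"},"grip_force":{"type":"number"}},"required":["travel","yaw"]}

```bash
mkdir -p pics; cat > h.py <<'E'
import numpy as np, cv2
from cell import get_state, capture, calibration, sign_off
def K(c): return np.array([[c['fx'],0,c['cx']],[0,c['fy'],c['cy']],[0,0,1.]])
def rays(name,px):
    c=calibration(name); E=np.array(c['extrinsics'])
    u=cv2.undistortPoints(np.array(px,float).reshape(-1,1,2),K(c),np.array(c['dist'],float)).reshape(-1,2)
    d=np.c_[u[:,0],-u[:,1],-np.ones(len(u))]
    return E[:3,3],d@E[:3,:3].T
def onplane(name,px,z):
    o,d=rays(name,px); return o+d*((z-o[2])/d[:,2])[:,None]
def cloud(name,depth):
    v,u=np.indices(depth.shape); o,d=rays(name,np.c_[u.ravel(),v.ravel()])
    return (o+d*depth.reshape(-1,1)).reshape(*depth.shape,3)
E
python3 - <<'E'
from h import *
for n in ("scene","top"):
    p,d=capture(n); cv2.imwrite(f"pics/{n}0.png",p[:,:,::-1]); np.save(f"{n}0.npy",d)
    c=calibration(n); print(n,c['fx'],c['dist'],np.round(c['extrinsics'],3).tolist(), (d>0).mean())
s=get_state(); print(s)
E
```

```text
scene 457.70136181005705 [-0.01571125  0.          0.          0.          0.        ] [[0.344, -0.659, 0.668, 1.322], [0.939, 0.231, -0.255, -0.283], [0.014, 0.715, 0.699, 0.916], [0.0, 0.0, 0.0, 1.0]] 0.99594921875
top 434.681917660348 [-0.0270852  0.         0.         0.         0.       ] [[-0.015, 0.99, -0.142, 0.417], [-1.0, -0.012, 0.023, 0.001], [0.021, 0.142, 0.99, 1.261], [0.0, 0.0, 0.0, 1.0]] 0.9962734375
{'t': 0.1, 'joint_pos': array([-1.46726140e+00,  1.81457841e-01,  1.60789091e+00, -1.41923070e-05,
        1.35382142e+00, -2.06302907e-01]), 'joint_velocities': array([ 0.00010885, -0.00207664, -0.00214127, -0.0007321 , -0.00185208,
        0.00094117]), 'joint_torque': array([ 5.96766458e-04, -4.34820628e+01, -3.42695796e+01,  7.04058493e-02,
        3.40717554e-02, -3.67748737e-05]), 'tool_pos': array([ 0.17527979, -0.5471259 ,  0.23791351]), 'orientation': array([-3.14004575e+00, -3.09581910e-04,  3.09840660e-01]), 'wrist_force': array([ 0.78456602, -0.92408811,  0.01761814]), 'moment': array([-0.00721639, -0.03617213, -0.03014048]), 'grasp_force': 0.0, 'finger_gap': 0.9988131630704888}
```

View pics/scene0.png

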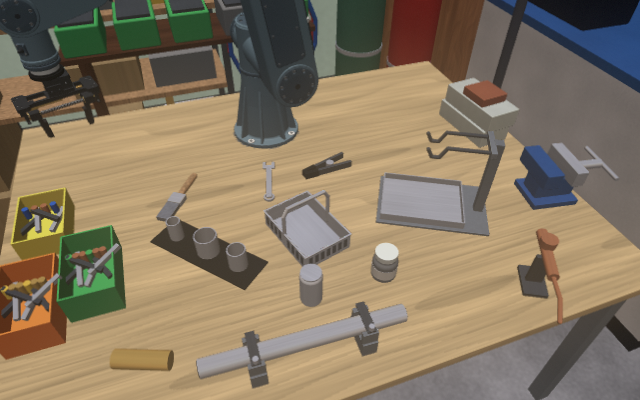

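View pics/top0.png

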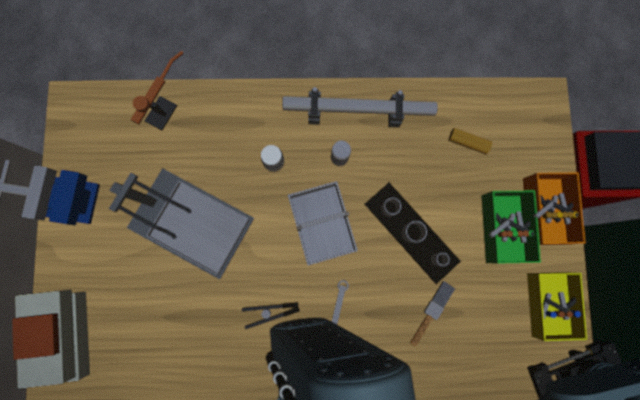

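The scene view shows the sleeves at about (174,228) for small, (205,242) for large and (236,257) for medium. The basket is at (307,228) and the hook prongs at (428–490,135–155). In the top view, the medium sleeve is at (392,206), large at (416,231), small at (442,259), the basket at (322,223) and the prongs at (120–190,185–237).

```bash
python3 - <<'E'
from h import *
rows=[]
T=cv2.imread('pics/top0.png');S=cv2.imread('pics/scene0.png')
def cr(I,x,y,w=130,h=97): return cv2.resize(I[y:y+h,x:x+w],(400,298),interpolation=cv2.INTER_CUBIC)
M=np.vstack([np.hstack([cr(T,350,175),cr(T,105,165,160,119)]),np.hstack([cr(S,245,160),cr(S,370,110)])])
cv2.imwrite('pics/crops0.png',M)
for n in ("top","scene"):
    P=cloud(n,np.load(f"{n}0.npy")); np.save(f"{n}P0.npy",P)
    for nm,px in (dict(matm=(404,219),mat2=(430,246),rimM=(392,198),bask=(310,225),base=(200,215),bench=(300,290),can=(341,150),jar=(271,156)) if n=="top" else dict(mat=(222,262),bask=(300,235),can=(311,270),jar=(386,251),bench=(300,190),tray=(420,205))).items():
        print(n,nm,np.round(P[px[1],px[0]],4))
E
```

```text
top matm [ 0.5313 -0.2664  0.0087]
top mat2 [ 0.4523 -0.3406  0.0018]
top rimM [ 0.5857 -0.2234  0.063 ]
top bask [0.5074 0.0063 0.1339]
top base [0.5502 0.3233 0.0101]
top bench [3.333e-01 3.740e-02 1.000e-04]
top can [ 0.7147 -0.0807  0.1021]
top jar [0.7033 0.1121 0.0874]
scene mat [ 0.5425 -0.2605  0.0044]
scene bask [ 0.5191 -0.0444  0.0037]
scene can [ 0.7131 -0.0791  0.0996]
scene jar [0.706  0.113  0.0824]
scene bench [ 0.3413  0.0132 -0.001 ]
scene tray [0.5322 0.3124 0.0147]
```

View pics/crops0.png

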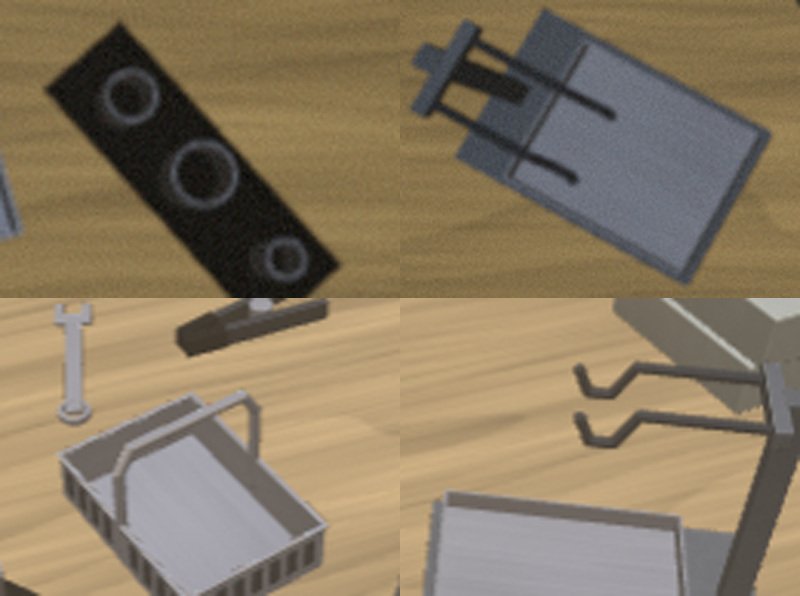

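The crops show three rings on the mat: medium at the top left, large in the middle, small at the lower right. They also show the basket with its handle bar across the middle, and the two prongs with tips opening towards the robot, down and right in the top view. Next I measure these in both views.

```bash
python3 - <<'E'
from h import *
from scipy.optimize import least_squares
P={n:np.load(f"{n}P0.npy") for n in("top","scene")}
def sel(n,c,r,z0,z1):
    p=P[n].reshape(-1,3); return p[(np.hypot(p[:,0]-c[0],p[:,1]-c[1])<r)&(p[:,2]>z0)&(p[:,2]<z1)]
def pca(q):
    m=q[:,:2].mean(0); w,v=np.linalg.eigh(np.cov((q[:,:2]-m).T)); a=v[:,1]; t=(q[:,:2]-m)@a; s=(q[:,:2]-m)@v[:,0]
    return m,np.degrees(np.arctan2(a[1],a[0])),t.min(),t.max(),s.std()
# sleeves: rim pixels -> circle
for nm,px,R in(("med",(392,206),.024),("large",(416,231),.0295),("small",(442,259),.0185)):
    c=onplane("top",[px],.064)[0]
    for n in P:
        q=sel(n,c,R+.012,.056,.07)
        if len(q)<8: print(nm,n,len(q)); continue
        f=least_squares(lambda k:np.hypot(q[:,0]-k[0],q[:,1]-k[1])-k[2],[c[0],c[1],R-.002],loss='soft_l1',f_scale=.002).x
        print(nm,n,len(q),"ctr",np.round(f,4),"ztop",np.round(np.percentile(q[:,2],[50,90]),4))
# basket
for n in P:
    q=sel(n,(.52,.0),.11,.115,.145); print(n,"bar",len(q),[np.round(x,4) for x in pca(q)],np.round(np.percentile(q[:,2],[10,50,90]),4))
    q=sel(n,(.52,0),.16,.04,.058); h=cv2.minAreaRect((q[:,:2]*1000).astype(np.float32)); print(n,"rim",len(q),h,np.median(q[:,2]))
# prongs / crossbar
for n in P:
    q=sel(n,(.55,.35),.3,.18,.26); q=q[(q[:,1]>.2)]
    for z0 in np.arange(.18,.26,.01): 
        k=q[(q[:,2]>=z0)&(q[:,2]<z0+.01)]; print(n,round(z0,2),len(k),end='; ')
    print()
    np.save(f"{n}hook.npy",q)
    p=P[n].reshape(-1,3)
    q=sel(n,(.54,.34),.3,.02,.04); q=q[q[:,1]>.17]; print("tray rim",len(q),cv2.minAreaRect((q[:,:2]*1000).astype(np.float32)))
E
```

```text
med top 61 ctr [ 0.5625 -0.2222  0.0222] ztop [0.0636 0.0662]
med scene 124 ctr [ 0.564  -0.2243  0.0223] ztop [0.0615 0.0645]
large top 93 ctr [ 0.4931 -0.286   0.0278] ztop [0.0637 0.0662]
large scene 146 ctr [ 0.4928 -0.2854  0.0277] ztop [0.0617 0.0646]
small top 63 ctr [ 0.4156 -0.3568  0.0167] ztop [0.0636 0.0664]
small scene 83 ctr [ 0.4148 -0.3557  0.0169] ztop [0.0613 0.064 ]
top bar 198 [array([ 0.5194, -0.0249]), np.float64(105.1532), np.float64(-0.0697), np.float64(0.068), np.float64(0.0029)] [0.1281 0.1334 0.1366]
top rim 508 ((521.3665771484375, -26.490806579589844), (202.6566925048828, 145.0031280517578), 15.457622528076172) 0.051655957296283694
scene bar 211 [array([ 0.524 , -0.0327]), np.float64(105.0945), np.float64(-0.0634), np.float64(0.0703), np.float64(0.0026)] [0.1223 0.1323 0.1355]
scene rim 739 ((520.283203125, -28.014999389648438), (208.37986755371094, 147.59434509277344), 14.56765079498291) 0.04959206890774248
top 0.18 19; top 0.19 9; top 0.2 70; top 0.21 44; top 0.22 112; top 0.23 669; top 0.24 104; top 0.25 0; top 0.26 0; 
tray rim 508 ((513.8726806640625, 370.76348876953125), (561.2879638671875, 230.76712036132812), 60.0193977355957)
scene 0.18 31; scene 0.19 48; scene 0.2 100; scene 0.21 78; scene 0.22 163; scene 0.23 481; scene 0.24 70; scene 0.25 0; scene 0.26 0; 
tray rim 730 ((520.6504516601562, 363.5486755371094), (563.3736572265625, 226.27047729492188), 58.26304626464844)
```

```bash
python3 - <<'E'
from h import *
from scipy.optimize import least_squares
for n in("top","scene"):
    q=np.load(f"{n}hook.npy"); q=q[q[:,2]>.195]
    def fr(k,q): # k: seat x,y,angle -> local
        c,s=np.cos(k[2]),np.sin(k[2]); d=q[:,:2]-k[:2]; return np.c_[d[:,0]*c+d[:,1]*s,-d[:,0]*s+d[:,1]*c]
    k=np.array([.57,.32,1.07])
    for it in range(3):
        l=fr(k,q); m=(abs(abs(l[:,1])-.035)<.015)&(l[:,0]>-.04)&(l[:,0]<.11)
        def res(p): l=fr([k[0]-p[0]*np.sin(p[1]),k[1]+p[0]*np.cos(p[1]),p[1]],q[m]); return abs(l[:,1])-.035
        p=least_squares(res,[0,k[2]],loss='soft_l1',f_scale=.003).x
        k=np.array([k[0]-p[0]*np.sin(p[1]),k[1]+p[0]*np.cos(p[1]),p[1]])
        l=fr(k,q); 
        if it==0: print(m.sum(), np.round(np.percentile(l[:,0],[0,1,2,5]),3))
        m=(abs(abs(l[:,1])-.035)<.012)
        tip=l[m,0].min() if 0 else np.percentile(l[m,0],1)
        sh=tip+.026   # tip outer edge ~ -21-5 mm
        k[:2]+=sh*np.array([np.cos(k[2]),np.sin(k[2])])
    l=fr(k,q);m=(abs(abs(l[:,1])-.035)<.012)
    print(n,np.round(k[:2],4),np.degrees(k[2]))
    for sgn in(-1,1):
        for x0 in np.arange(-.03,.15,.01):
            a=m&(np.sign(l[:,1])==sgn)&(l[:,0]>=x0)&(l[:,0]<x0+.01); print(round(x0*1000),a.sum(),round(1000*np.percentile(q[a,2],80)) if a.any() else None,round(1000*l[a,1].mean()) if a.any() else None,end=' | ')
        print()
E
```

```text
26 [-0.042 -0.039 -0.036 -0.02 ]
top [0.582  0.3006] 62.38590295083083
-30 0 None None | -20 0 None None | -10 0 None None | 0 0 None None | 10 0 None None | 20 0 None None | 30 0 None None | 40 0 None None | 50 0 None None | 60 0 None None | 70 0 None None | 80 0 None None | 90 0 None None | 100 0 None None | 110 0 None None | 120 0 None None | 130 0 None None | 140 0 None None | 
-30 11 226 35 | -20 10 213 35 | -10 15 205 35 | 0 22 215 34 | 10 22 229 35 | 20 14 235 36 | 30 17 235 36 | 40 19 235 36 | 50 17 235 36 | 60 19 235 35 | 70 17 235 35 | 80 16 236 35 | 90 18 236 35 | 100 17 235 34 | 110 17 235 34 | 120 48 239 35 | 130 43 240 35 | 140 4 239 36 | 
8 [-0.043 -0.04  -0.038 -0.033]
scene [0.5814 0.2971] 61.09407212254727
-30 0 None None | -20 0 None None | -10 0 None None | 0 0 None None | 10 0 None None | 20 0 None None | 30 0 None None | 40 0 None None | 50 0 None None | 60 0 None None | 70 0 None None | 80 0 None None | 90 0 None None | 100 0 None None | 110 0 None None | 120 0 None None | 130 0 None None | 140 0 None None | 
-30 21 225 36 | -20 23 214 35 | -10 14 204 34 | 0 21 208 35 | 10 29 226 35 | 20 19 234 36 | 30 18 235 34 | 40 16 235 36 | 50 16 234 35 | 60 17 235 34 | 70 16 235 35 | 80 17 235 34 | 90 15 235 36 | 100 17 235 35 | 110 16 235 36 | 120 32 237 34 | 130 36 240 32 | 140 13 240 31 |
```

```bash
python3 - <<'E'
from h import *
from scipy.optimize import least_squares
prof=lambda x:np.interp(x,[-.026,-.021,-.010,.010,.026,.12],[.227,.227,.205,.205,.235,.235])
for n in("top","scene"):
    Q=np.load(f"{n}hook.npy"); Q=Q[Q[:,2]>.195]
    def fr(k,q):
        c,s=np.cos(k[2]),np.sin(k[2]); d=q[:,:2]-k[:2]; return np.c_[d[:,0]*c+d[:,1]*s,-d[:,0]*s+d[:,1]*c]
    k=np.array([.520,.333,np.radians(62)])
    for it in range(5):
        l=fr(k,Q); m=(abs(abs(l[:,1])-.035)<.012)&(l[:,0]>-.045)&(l[:,0]<.115); q=Q[m]
        def res(p):
            l=fr(p,q); return abs(l[:,1])-.035
        def res2(p):
            l=fr(p,q); a=abs(abs(l[:,1])-.035); w=(a<.003)&(l[:,0]<.06)
            return np.r_[abs(l[:,1])-.035, np.where(w,(q[:,2]-prof(l[:,0])),0)*.7]
        k=least_squares(res2,k,loss='soft_l1',f_scale=.003,diff_step=1e-3).x
    l=fr(k,q)
    print(n,len(q),np.round(k[:2],4),round(np.degrees(k[2]),2),'resid y',np.std(res(k)).round(4),'tip x',np.percentile(l[:,0],[0,2]).round(4))
    for sgn in(-1,1):
        for x0 in np.arange(-.03,.06,.006):
            a=(np.sign(l[:,1])==sgn)&(l[:,0]>=x0)&(l[:,0]<x0+.006)&(abs(abs(l[:,1])-.035)<.004); print(round(x0*1000+3),a.sum(),round(1000*np.median(q[a,2])) if a.any() else None,end=' | ')
        print()
    # crossbar
    c=fr(k,Q); b=(Q[:,2]>.225)&(c[:,0]>.118)&(abs(c[:,1])<.08); print('crossbar x',c[b,0].mean().round(4),np.percentile(c[b,1],[1,99]).round(3))
E
```

```text
top 496 [0.5201 0.3299] 62.75 resid y 0.003 tip x [-0.026  -0.0228]
-27 3 226 | -21 5 225 | -15 4 215 | -9 6 206 | -3 7 204 | 3 6 205 | 9 13 211 | 15 12 219 | 21 10 230 | 27 7 233 | 33 5 234 | 39 8 234 | 45 8 234 | 51 8 233 | 57 8 234 | 
-27 3 223 | -21 8 227 | -15 4 217 | -9 4 207 | -3 9 204 | 3 8 205 | 9 11 208 | 15 15 217 | 21 13 228 | 27 10 235 | 33 9 234 | 39 9 234 | 45 9 234 | 51 10 235 | 57 8 234 | 
crossbar x 0.1382 [-0.049  0.046]
scene 520 [0.5202 0.3304] 61.38 resid y 0.0027 tip x [-0.0279 -0.0249]
-27 5 220 | -21 15 219 | -15 16 208 | -9 7 203 | -3 8 203 | 3 9 202 | 9 13 209 | 15 16 218 | 21 12 229 | 27 8 232 | 33 10 232 | 39 7 234 | 45 7 232 | 51 8 233 | 57 10 232 | 
-27 3 222 | -21 14 218 | -15 14 208 | -9 8 204 | -3 10 202 | 3 8 202 | 9 13 207 | 15 18 217 | 21 16 227 | 27 8 230 | 33 8 233 | 39 6 234 | 45 9 232 | 51 5 233 | 57 7 232 | 
crossbar x 0.1389 [-0.049  0.05 ]
```

Measured so far, with both views agreeing and heights matching the text:

| Item | Position (m) | Angle |
|---|---|---|
| Medium sleeve | (0.563, -0.223) | – |
| Basket | (0.521, -0.027) | yaw 15° |
| Hook seat | (0.520, 0.330) | stand x at 62° |

Now I move over the medium sleeve.

play_rows:
  travel:
    - [47, -19, 0]
    - [47, -19, 0]
    - [47, -19, 0]
    - [47, -19, 0]
    - [47, -19, 0]
    - [47, -19, 0]
    - [47, -19, 0]
    - [47, -19, 0]
    - [47, -19, 0]
    - [45, -19, 0]
  yaw: [0, 0, 0, 0, 0, 0, 0, 0, 0, 0]
  jaw: 0

```text
t: 1.35
tool_pos: [0.5641, -0.2226, 0.2383]
orientation: [-3.141, 0.0, 0.31]
wrist_force: [-0.0, 0.1, 0.2]
finger_gap: 1.003
grasp_force: 0.0
```

play_rows:
  travel:
    - [0, 0, 0]
    - [0, 0, 40]
    - [0, 0, 40]
    - [0, 0, 20]
    - [0, 0, 0]
  yaw: [2.75, 0, 0, 0, 0]

```text
t: 1.98
tool_pos: [0.5621, -0.2234, 0.1371]
orientation: [-3.139, 0.002, 0.262]
wrist_force: [-0.9, -0.2, 0.7]
finger_gap: 0.999
grasp_force: 0.0
```

play_rows:
  travel:
    - [0, 0, 30]
    - [0, 0, 30]
    - [0, 0, 25]
    - [0, 0, 15]
    - [0, 0, 11]
    - [0, 0, 0]
  yaw: [0, 0, 0, 0, 0, 0]

```text
t: 2.72
tool_pos: [0.5632, -0.2241, 0.0278]
orientation: [-3.141, 0.0, 0.262]
wrist_force: [0.1, 0.1, 0.6]
finger_gap: 0.998
grasp_force: 0.0
```

play_rows:
  travel:
    - [0, 0, 0]
    - [0, 0, 0]
    - [0, 0, 0]
    - [0, 0, 0]
    - [0, 0, 0]
    - [0, 0, 0]
    - [0, 0, 0]
    - [0, 0, 0]
  yaw: [0, 0, 0, 0, 0, 0, 0, 0]
  jaw: 1
  grip_force: 25

```text
t: 3.72
tool_pos: [0.5632, -0.224, 0.0279]
orientation: [3.141, -0.0, 0.262]
wrist_force: [-0.9, 1.2, 3.3]
finger_gap: 0.538
grasp_force: 25.0
```

play_rows:
  travel:
    - [0, 0, -15]
    - [0, 0, -25]
    - [0, 0, -30]
    - [0, 0, -30]
    - [0, 0, -30]
    - [0, 0, -20]
    - [0, 0, 0]
    - [0, 0, 0]
  yaw: [0, 0, 0, 0, 0, 0, 0, 0]

```text
t: 4.72
tool_pos: [0.5625, -0.2236, 0.1765]
orientation: [-3.14, 0.001, 0.262]
wrist_force: [0.1, -0.9, -1.3]
finger_gap: 0.538
grasp_force: 25.0
```

play_rows:
  travel:
    - [5, -15, 0]
    - [8, -25, 0]
    - [10, -30, 0]
    - [10, -30, 0]
    - [10, -30, 0]
    - [10, -30, 0]
    - [10, -26, 0]
    - [5, -15, 0]
    - [0, 0, 0]
    - [0, 0, 0]
  yaw: [0, 0, 0, 0, 0, 0, 0, 0, 0, 0]

```text
t: 5.98
tool_pos: [0.5766, -0.0128, 0.1775]
orientation: [3.141, 0.0, 0.261]
wrist_force: [-0.5, 0.4, -1.5]
finger_gap: 0.538
grasp_force: 25.0
```

```bash
python3 - <<'E'
from h import *
ims=[]
for n in("top","scene"):
    p,d=capture(n); ims.append(cv2.resize(p[:,:,::-1][(100 if n=="top" else 110):(300 if n=="top" else 310),(220 if n=="top" else 160):(420 if n=="top" else 360)],(400,400)))
cv2.imwrite('pics/over.png',np.hstack(ims))
print(get_state()['tool_pos'],get_state()['orientation'])
E
```

```text
[ 0.57675756 -0.01319418  0.17763025] [3.14141491e+00 1.52958667e-04 2.60651424e-01]
```

View pics/over.png

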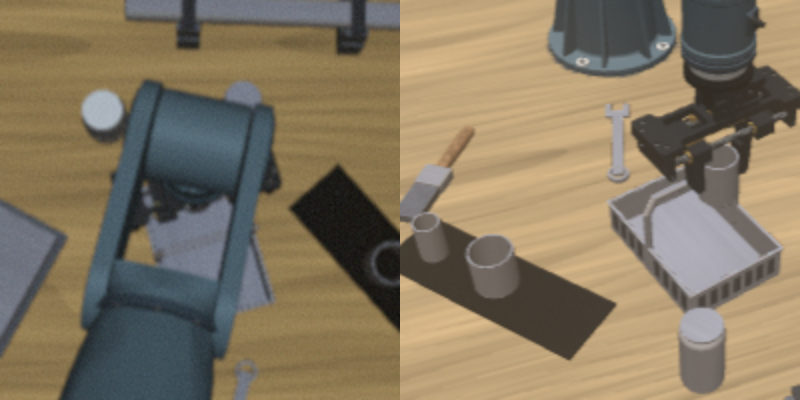

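The sleeve is held upright over the far (+x) bay, with the gripper's long side parallel to the handle. In the crop it sits at (715,175), and the basket is unmoved. Lowering now.

play_rows:
  travel:
    - [0, 0, 15]
    - [0, 0, 25]
    - [0, 0, 30]
    - [0, 0, 30]
    - [0, 0, 20]
    - [0, 0, 12]
    - [0, 0, 8]
    - [0, 0, 6]
    - [0, 0, 2]
    - [0, 0, 0]
  yaw: [0, 0, 0, 0, 0, 0, 0, 0, 0, 0]

```text
t: 7.32
tool_pos: [0.5771, -0.0123, 0.0301]
orientation: [3.141, -0.001, 0.262]
wrist_force: [-0.5, -0.5, -1.4]
finger_gap: 0.542
grasp_force: 25.0
```

play_rows:
  travel:
    - [0, 0, 2]
    - [0, 0, 0]
  yaw: [0, 0]

```text
t: 7.58
tool_pos: [0.5768, -0.0122, 0.0278]
orientation: [3.142, -0.0, 0.262]
wrist_force: [-0.4, 0.5, -1.4]
finger_gap: 0.543
grasp_force: 25.0
```

play_rows:
  travel:
    - [0, 0, 0]
    - [0, 0, 0]
    - [0, 0, 0]
    - [0, 0, 0]
  yaw: [0, 0, 0, 0]
  jaw: 0.25

```text
t: 8.07
tool_pos: [0.5768, -0.0123, 0.0278]
orientation: [3.142, -0.0, 0.262]
wrist_force: [0.5, -0.1, 0.1]
finger_gap: 0.751
grasp_force: 0.0
```

play_rows:
  travel:
    - [0, 0, -10]
    - [0, 0, -20]
    - [0, 0, -30]
    - [0, 0, -40]
    - [0, 0, -40]
    - [0, 0, -30]
    - [0, 0, -10]
    - [0, 0, 0]
  yaw: [0, 0, 0, 0, 0, 0, 0, 0]

```text
t: 9.07
tool_pos: [0.577, -0.0123, 0.2086]
orientation: [3.141, -0.001, 0.262]
wrist_force: [-0.4, -0.6, -1.0]
finger_gap: 0.754
grasp_force: 0.0
```

play_rows:
  travel:
    - [-35, 0, 0]
    - [-35, 0, 0]
    - [-35, 0, 0]
    - [-35, 0, 0]
    - [-35, 0, 0]
    - [-35, 0, 0]
    - [-10, 0, 0]
    - [0, 0, 0]
  yaw: [0, 0, 0, 0, 0, 0, 0, 0]
  jaw: 0.2

```text
t: 10.07
tool_pos: [0.3642, -0.0692, 0.2073]
orientation: [-3.141, -0.0, 0.261]
wrist_force: [-0.6, -0.8, 0.1]
finger_gap: 0.799
grasp_force: 0.0
```

```bash
python3 - <<'E'
from h import *
def sel(P,c,r,z0,z1):
    p=P.reshape(-1,3); return p[(np.hypot(p[:,0]-c[0],p[:,1]-c[1])<r)&(p[:,2]>z0)&(p[:,2]<z1)]
ims=[]
for n in("top","scene"):
    p,d=capture(n); x,y=(220,100) if n=="top" else (160,130)
    ims.append(cv2.resize(p[y:y+200,x:x+200,::-1],(400,400))); P=cloud(n,d)
    q=sel(P,(.522,-.028),.11,.115,.145)
    if len(q)>20:
        m=q[:,:2].mean(0);w,v=np.linalg.eigh(np.cov((q[:,:2]-m).T));a=v[:,1]*np.sign(v[1,1]);t=(q[:,:2]-m)@a
        c=m+a*(t.min()+t.max())/2
        print(n,"bar",len(q),m.round(4),c.round(4),np.degrees(np.arctan2(a[1],a[0])).round(1),np.ptp(t).round(3),np.percentile(q[:,2],[50,90]).round(4))
    q=sel(P,(.52,-.027),.16,.04,.058); print(n,"rim",cv2.minAreaRect((q[:,:2]*1000).astype(np.float32)))
    q=sel(P,(.577,-.012),.035,.057,.075); print(n,"sleeve top",len(q),q.mean(0).round(3))
cv2.imwrite('pics/placed.png',np.hstack(ims)); print(get_state()['tool_pos'],get_state()['orientation'])
E
```

```text
top bar 195 [ 0.5194 -0.025 ] [ 0.5198 -0.0266] 105.2 0.136 [0.1335 0.1368]
top rim ((521.5977783203125, -26.543289184570312), (203.3360595703125, 145.212158203125), 15.642817497253418)
top sleeve top 59 [ 0.576 -0.011  0.063]
scene bar 210 [ 0.5238 -0.0324] [ 0.5229 -0.0293] 105.3 0.137 [0.1323 0.1351]
scene rim ((519.9306640625, -28.845558166503906), (208.59556579589844, 148.19078063964844), 15.206018447875977)
scene sleeve top 98 [ 0.578 -0.014  0.061]
[ 0.36496163 -0.0691942   0.20766902] [-3.14143528e+00 -2.89874476e-04  2.61665626e-01]
```

View pics/placed.png

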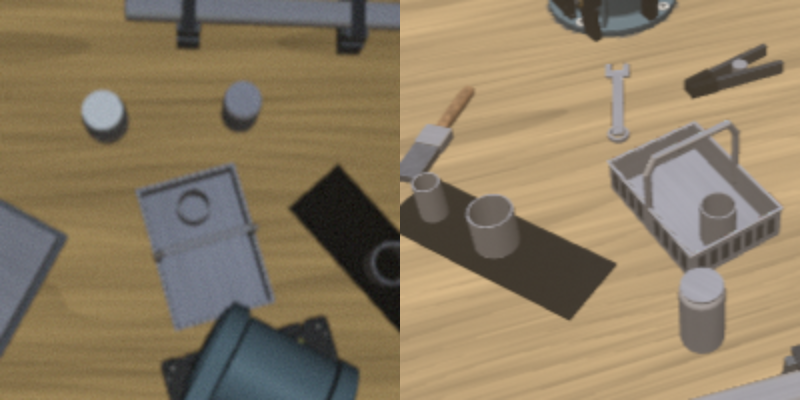

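The sleeve stands in the far bay at (717,215) in the crop, and the basket, can and jar are unmoved. The bar middle is now at (0.5215, -0.028) with yaw 15.25°. Next I turn and go to the handle.

play_rows:
  travel:
    - [0, 0, 0]
    - [0, 0, 0]
    - [0, 0, 0]
    - [0, 0, 0]
    - [0, 0, 0]
    - [0, 0, 0]
    - [0, 0, 0]
    - [0, 0, 0]
    - [0, 0, 0]
    - [0, 0, 0]
  yaw: [-9, -9, -9, -9, -9, -9, -9, -9, -9, -9.3]

```text
t: 11.42
tool_pos: [0.3651, -0.069, 0.2076]
orientation: [-3.141, -0.0, 1.844]
wrist_force: [0.2, 0.5, -0.1]
finger_gap: 0.8
grasp_force: 0.0
```

play_rows:
  travel:
    - [0, 30, 0]
    - [0, 40, 0]
    - [-1, 40, 0]
    - [0, 32, 0]
    - [0, 20, 0]
    - [0, 0, 0]
    - [0, 0, 0]
  yaw: [0, 0, 0, 0, 0, 0, 0]

```text
t: 12.3
tool_pos: [0.5204, -0.0271, 0.207]
orientation: [-3.14, -0.001, 1.838]
wrist_force: [0.2, 0.4, 0.1]
finger_gap: 0.798
grasp_force: 0.0
```

play_rows:
  travel:
    - [0, 0, 20]
    - [0, 0, 30]
    - [0, 0, 25]
    - [0, 0, 15]
    - [0, 0, 6]
    - [0, 0, 0]
  yaw: [0, 0, 0, 0, 0, 0]

```text
t: 13.05
tool_pos: [0.5209, -0.0275, 0.112]
orientation: [3.141, 0.0, 1.838]
wrist_force: [-0.7, -0.2, 0.7]
finger_gap: 0.805
grasp_force: 0.0
```

play_rows:
  travel:
    - [0, 0, 0]
    - [0, 0, 0]
    - [0, 0, 0]
    - [0, 0, 0]
    - [0, 0, 0]
    - [0, 0, 0]
    - [0, 0, 0]
    - [0, 0, 0]
    - [0, 0, 0]
    - [0, 0, 0]
  yaw: [0, 0, 0, 0, 0, 0, 0, 0, 0, 0]
  jaw: 1
  grip_force: 55

```text
t: 14.3
tool_pos: [0.521, -0.0274, 0.1118]
orientation: [3.141, 0.0, 1.838]
wrist_force: [3.1, 1.0, -0.1]
finger_gap: 0.091
grasp_force: 54.5
```

play_rows:
  travel:
    - [0, 0, -4]
    - [0, 0, -8]
    - [0, 0, -12]
    - [0, 0, -16]
    - [0, 0, -20]
    - [0, 0, -20]
    - [0, 0, -20]
    - [0, 0, -14]
    - [0, 0, -8]
    - [0, 0, -3]
  yaw: [0, 0, 0, 0, 0, 0, 0, 0, 0, 0]

```text
t: 15.55
tool_pos: [0.5208, -0.0274, 0.2371]
orientation: [3.141, 0.0, 1.838]
wrist_force: [-0.1, -0.9, -6.2]
finger_gap: 0.084
grasp_force: 55.1
```

play_rows:
  travel:
    - [0, 0, 0]
    - [0, 0, 0]
    - [0, 0, 0]
    - [0, 0, 0]
    - [0, 0, 0]
    - [0, 0, 0]
    - [0, 0, 0]
    - [0, 0, 0]
    - [0, 0, 0]
    - [0, 0, 0]
  yaw: [-2, -4, -6, -7, -8, -7, -6, -4, -2.8, 0]

```text
t: 16.8
tool_pos: [0.5204, -0.0273, 0.2359]
orientation: [-3.141, -0.001, 2.655]
wrist_force: [0.0, 0.4, -6.0]
finger_gap: 0.085
grasp_force: 55.1
```

```bash
python3 - <<'E'
from h import *
ims=[]
for n in("top","scene"):
    p,d=capture(n); x,y=(180,100) if n=="top" else (220,70)
    ims.append(cv2.resize(p[y:y+200,x:x+200,::-1],(400,400)))
cv2.imwrite('pics/lift.png',np.hstack(ims)); s=get_state(); print(s['tool_pos'],np.degrees(s['orientation']),s['wrist_force'],s['moment'],s['finger_gap'])
E
```

```text
[ 0.52054103 -0.0273391   0.23616674] [-1.79988406e+02 -5.51348530e-02  1.52075704e+02] [ 0.42075764 -0.24118823 -6.07026754] [-0.00933881 -0.10353149  0.00052264] 0.09148115609877429
```

View pics/lift.png

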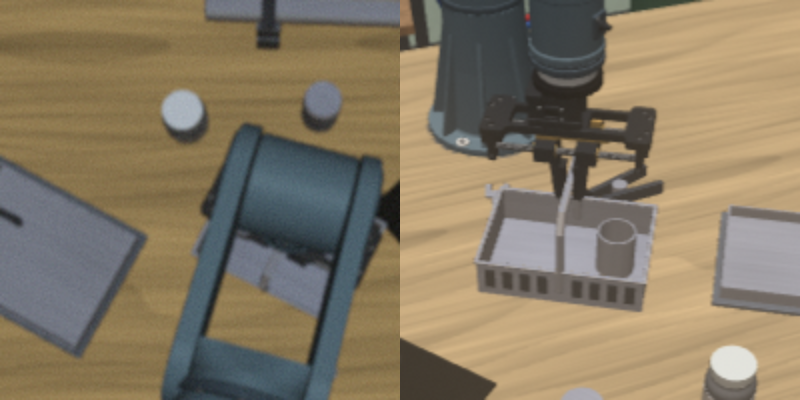

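The basket is level in the grip and turned to the stand's heading, with the sleeve standing at (617,250) in the crop. Moving to a point 110 mm in front of the seat.

play_rows:
  travel:
    - [4, 5, 0]
    - [8, 10, 0]
    - [12, 15, 0]
    - [16, 20, 0]
    - [20, 25, 0]
    - [20, 25, 0]
    - [20, 25, 0]
    - [20, 25, 0]
    - [16, 20, 0]
    - [13, 15, 0]
  yaw: [0, 0, 0, 0, 0, 0, 0, 0, 0, 0]

```text
t: 18.15
tool_pos: [0.4745, 0.2082, 0.2368]
orientation: [3.141, -0.0, 2.656]
wrist_force: [0.3, -0.5, -6.6]
finger_gap: 0.088
grasp_force: 55.1
```

play_rows:
  travel:
    - [9, 11, 0]
    - [6, 6, 0]
    - [4, 3, 0]
    - [0, 0, 0]
    - [0, 0, 0]
    - [0, 0, 0]
  yaw: [0, 0, 0, 0, 0, 0]

```text
t: 18.9
tool_pos: [0.4684, 0.2319, 0.2367]
orientation: [-3.141, 0.0, 2.654]
wrist_force: [0.1, -0.2, -5.6]
finger_gap: 0.086
grasp_force: 55.1
```

```bash
python3 - <<'E'
from h import *
s=get_state(); T=s['tool_pos']; print(T,np.degrees(s['orientation']),s['wrist_force'])
ims=[]
a=np.radians(62.1); ax=np.array([np.cos(a),np.sin(a)]); ay=np.array([-ax[1],ax[0]]); seat=np.array([.520,.330])
print('to go stand x,y',((seat-T[:2])@ax*1000).round(1),((seat-T[:2])@ay*1000).round(1))
for n in("top","scene"):
    p,d=capture(n); x,y=(100,120) if n=="top" else (330,70)
    ims.append(cv2.resize(p[y:y+180,x:x+180,::-1],(400,400)));P=cloud(n,d).reshape(-1,3)
    l=np.c_[(P[:,:2]-T[:2])@ax,(P[:,:2]-T[:2])@ay,P[:,2]]
    q=l[(abs(l[:,0])<.02)&(abs(l[:,1])<.09)&(abs(l[:,1])>.03)&(l[:,2]>.235)&(l[:,2]<.275)]
    if len(q)>5: print(n,'bar',len(q),'x',np.polyfit(q[:,1],q[:,0],1).round(4),'y',q[:,1].min().round(3),q[:,1].max().round(3),'z',np.percentile(q[:,2],[50,90]).round(4))
cv2.imwrite('pics/appr.png',np.hstack(ims))
E
```

```text
[0.46842204 0.23193193 0.23670269] [-1.79993762e+02  1.00650220e-03  1.52057450e+02] [ 0.13872599 -0.15341566 -5.55444203]
to go stand x,y 110.8 0.3
top bar 73 x [0.0298 0.0013] y -0.073 -0.034 z [0.2576 0.2618]
scene bar 87 x [ 0.0049 -0.0018] y -0.071 0.059 z [0.2549 0.2603]
```

View pics/appr.png

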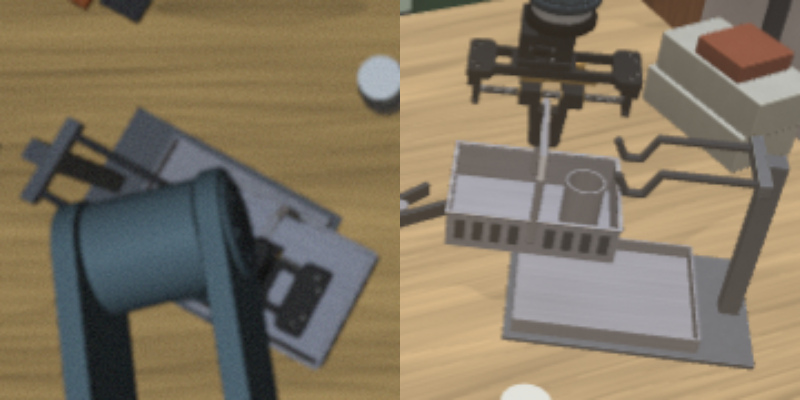

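The basket sits just in front of the prongs and square to them, with the bar at z ≈ 0.255 and the prong tips ahead at (620,150) in the crop. Moving in 111 mm.

play_rows:
  travel:
    - [0, 4, 0]
    - [0, 8, 0]
    - [0, 13, 0]
    - [0, 17, 0]
    - [0, 19, 0]
    - [0, 18, 0]
    - [0, 14, 0]
    - [0, 10, 0]
    - [0, 5, 0]
    - [0, 3, 0]
  yaw: [0, 0, 0, 0, 0, 0, 0, 0, 0, 0]

```text
t: 20.25
tool_pos: [0.5202, 0.3305, 0.2366]
orientation: [-3.141, -0.0, 2.655]
wrist_force: [-0.6, -0.4, -5.6]
finger_gap: 0.086
grasp_force: 55.1
```

play_rows:
  travel:
    - [0, 0, 0]
    - [0, 0, 0]
    - [0, 0, 0]
    - [0, 0, 0]
  yaw: [0, 0, 0, 0]

```text
t: 20.75
tool_pos: [0.5202, 0.3303, 0.2368]
orientation: [3.142, 0.0, 2.654]
wrist_force: [0.3, 1.0, -6.2]
finger_gap: 0.092
grasp_force: 55.1
```

```bash
python3 - <<'E'
from h import *
s=get_state(); T=s['tool_pos']; print(T,np.degrees(s['orientation']),s['wrist_force'])
ims=[]
a=np.radians(62.1); ax=np.array([np.cos(a),np.sin(a)]); ay=np.array([-ax[1],ax[0]]); seat=np.array([.520,.330])
print('to go stand x,y',((seat-T[:2])@ax*1000).round(1),((seat-T[:2])@ay*1000).round(1))
for n in("top","scene"):
    p,d=capture(n); x,y=(100,120) if n=="top" else (370,90)
    w=180 if n=="top" else 130
    ims.append(cv2.resize(p[y:y+w,x:x+w,::-1],(400,400)))
cv2.imwrite('pics/in.png',np.hstack(ims))
E
```

```text
[0.52016996 0.33032206 0.23678124] [1.79999317e+02 1.55041177e-03 1.52088496e+02] [ 0.28156705  0.99615401 -6.20929871]
to go stand x,y -0.4 -0.0
```

View pics/in.png

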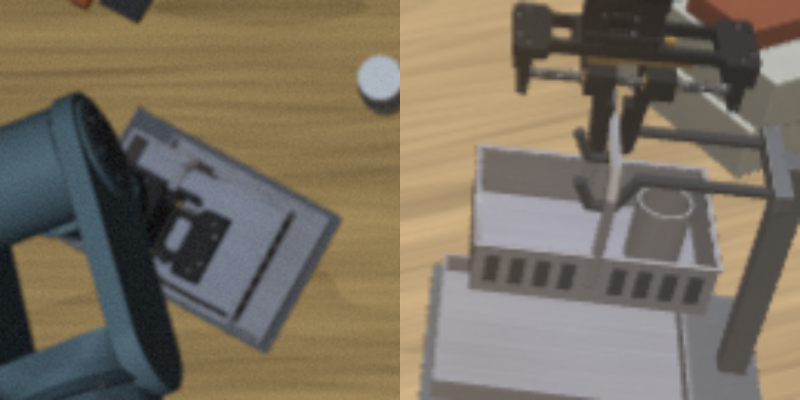

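The bar is directly above both dips, between tips and slopes at (600,190) in the crop. Lowering.

play_rows:
  travel:
    - [0, 0, 4]
    - [0, 0, 8]
    - [0, 0, 10]
    - [0, 0, 9]
    - [0, 0, 6]
    - [0, 0, 3]
    - [0, 0, 1]
    - [0, 0, 0]
    - [0, 0, 0]
  yaw: [0, 0, 0, 0, 0, 0, 0, 0, 0]

```text
t: 21.98
tool_pos: [0.5204, 0.3306, 0.1961]
orientation: [3.141, 0.0, 2.655]
wrist_force: [0.3, -0.1, -6.5]
finger_gap: 0.086
grasp_force: 55.1
```

play_rows:
  travel:
    - [0, 0, 1]
    - [0, 0, 1]
    - [0, 0, 0]
  yaw: [0, 0, 0]

```text
t: 22.35
tool_pos: [0.5201, 0.3304, 0.1936]
orientation: [-3.141, -0.0, 2.655]
wrist_force: [-0.5, 0.2, -6.2]
finger_gap: 0.091
grasp_force: 55.1
```

play_rows:
  travel:
    - [0, 0, 1]
    - [0, 0, 0]
    - [0, 0, 0]
  yaw: [0, 0, 0]

```text
t: 22.72
tool_pos: [0.5202, 0.3305, 0.1927]
orientation: [3.142, -0.0, 2.655]
wrist_force: [-0.2, 0.3, -5.8]
finger_gap: 0.089
grasp_force: 55.1
```

play_rows:
  travel:
    - [0, 0, 1]
    - [0, 0, 0]
    - [0, 0, 0]
  yaw: [0, 0, 0]

```text
t: 23.1
tool_pos: [0.5202, 0.3305, 0.1918]
orientation: [3.142, 0.0, 2.655]
wrist_force: [0.9, -0.2, -6.1]
finger_gap: 0.091
grasp_force: 55.1
```

play_rows:
  travel:
    - [0, 0, 1]
    - [0, 0, 0]
    - [0, 0, 0]
  yaw: [0, 0, 0]

```text
t: 23.48
tool_pos: [0.5204, 0.3306, 0.1915]
orientation: [3.141, 0.001, 2.655]
wrist_force: [-2.7, -1.1, 2.0]
finger_gap: 0.09
grasp_force: 54.3
```

play_rows:
  travel:
    - [0, 0, 1]
    - [0, 0, 0]
    - [0, 0, 0]
  yaw: [0, 0, 0]

```text
t: 23.85
tool_pos: [0.5205, 0.3306, 0.1913]
orientation: [3.141, 0.001, 2.655]
wrist_force: [-4.7, -2.3, 6.9]
finger_gap: 0.087
grasp_force: 53.7
```

The weight is on the hook, as the wrist force changed sign. Easing the grip first will damp the swing.

play_rows:
  travel:
    - [0, 0, -1]
    - [0, 0, 0]
    - [0, 0, 0]
    - [0, 0, 0]
    - [0, 0, 0]
    - [0, 0, 0]
    - [0, 0, 0]
    - [0, 0, 0]
    - [0, 0, 0]
    - [0, 0, 0]
  yaw: [0, 0, 0, 0, 0, 0, 0, 0, 0, 0]
  grip_force: 8

```text
t: 25.1
tool_pos: [0.5209, 0.331, 0.1912]
orientation: [3.14, 0.001, 2.655]
wrist_force: [2.9, 4.8, 0.6]
finger_gap: 0.106
grasp_force: 7.8
```

play_rows:
  travel:
    - [0, 0, 0]
    - [0, 0, 0]
    - [0, 0, 0]
    - [0, 0, 0]
    - [0, 0, 0]
    - [0, 0, 0]
    - [0, 0, 0]
    - [0, 0, 0]
  yaw: [0, 0, 0, 0, 0, 0, 0, 0]
  grip_force: 3

```text
t: 26.1
tool_pos: [0.5204, 0.3305, 0.1909]
orientation: [3.141, 0.0, 2.655]
wrist_force: [2.4, 4.1, 1.0]
finger_gap: 0.113
grasp_force: 2.9
```

play_rows:
  travel:
    - [0, 0, 0]
    - [0, 0, 0]
    - [0, 0, 0]
    - [0, 0, 0]
  yaw: [0, 0, 0, 0]
  jaw: 0.6

```text
t: 26.6
tool_pos: [0.52, 0.3303, 0.1905]
orientation: [-3.141, -0.0, 2.655]
wrist_force: [0.7, 0.2, -0.8]
finger_gap: 0.4
grasp_force: 0.0
```

```bash
python3 - <<'E'
from h import *
s=get_state(); print(s['tool_pos'],s['wrist_force'],s['finger_gap'])
p,d=capture("scene"); cv2.imwrite('pics/rel.png',cv2.resize(p[90:240,360:520,::-1],(640,600)))
E
```

```text
[0.52000082 0.33026904 0.19049352] [ 0.70561181  0.22444317 -0.76826748] 0.4001242277732871
```

View pics/rel.png

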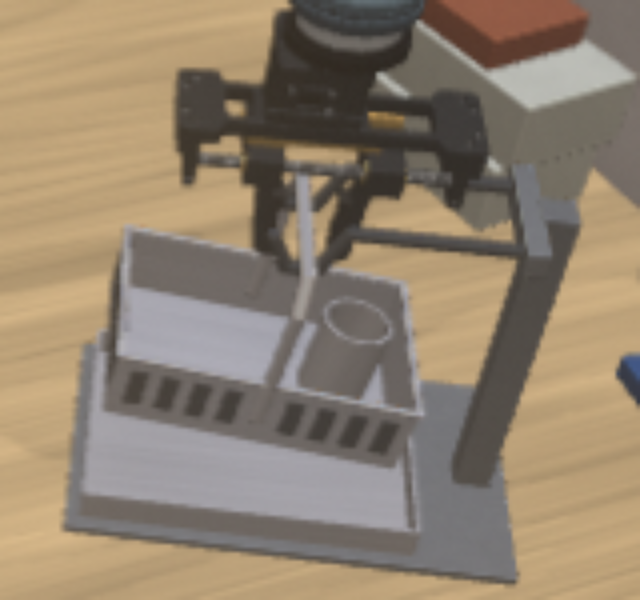

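The basket hangs on the prongs, leaning to the loaded side, with the sleeve at (355,345) and the fingers clear of the bar. Going straight up and checking that it is still.

play_rows:
  travel:
    - [0, 0, -8]
    - [0, 0, -15]
    - [0, 0, -25]
    - [0, 0, -30]
    - [0, 0, -30]
    - [0, 0, -20]
    - [0, 0, -10]
    - [0, 0, 0]
    - [0, 0, 0]
  yaw: [0, 0, 0, 0, 0, 0, 0, 0, 0]

```text
t: 27.78
tool_pos: [0.5197, 0.3303, 0.3273]
orientation: [-3.14, -0.001, 2.655]
wrist_force: [0.0, 1.2, -0.6]
finger_gap: 0.398
grasp_force: 0.0
```

play_rows:
  travel:
    - [0, -30, 0]
    - [0, -40, 0]
    - [0, -40, 0]
    - [0, -40, 0]
    - [0, -40, 0]
    - [0, -20, 0]
    - [0, 0, 0]
    - [0, 0, 0]
    - [0, 0, 0]
    - [0, 0, 0]
  yaw: [0, 0, 0, 0, 0, 0, 0, 0, 0, 0]

```text
t: 29.02
tool_pos: [0.422, 0.1454, 0.3285]
orientation: [-3.141, -0.001, 2.656]
wrist_force: [0.9, -0.0, 0.1]
finger_gap: 0.397
grasp_force: 0.0
```

```bash
python3 - <<'E'
from h import *
s=get_state(); print(s['t'],s['tool_pos'],s['wrist_force'])
a=np.radians(62.1); ax=np.array([np.cos(a),np.sin(a)]); ay=np.array([-ax[1],ax[0]]); seat=np.array([.520,.330])
prev=None
for i in range(8):
    p,d=capture("scene"); P=cloud("scene",d).reshape(-1,3); l=np.c_[(P[:,:2]-seat)@ax,(P[:,:2]-seat)@ay,P[:,2]]
    q=l[(abs(abs(l[:,1])-.05)<.007)&(abs(l[:,0])<.025)&(l[:,2]>.19)]
    r=l[(abs(l[:,1])>.06)&(abs(l[:,1])<.08)&(abs(l[:,0]+.02)<.11)&(l[:,2]>.09)&(l[:,2]<.18)]
    f=np.polyfit(r[:,0],r[:,2],1)
    print(len(q),[q[np.sign(q[:,1])==g].mean(0).round(4) for g in(-1,1)],'tilt',np.degrees(np.arctan(f[0])).round(2),
      None if prev is None else np.abs(p[90:240,360:520].astype(int)-prev).mean().round(2)); prev=p[90:240,360:520].astype(int)
T,_=capture("top")
cv2.imwrite('pics/end.png',np.hstack([cv2.resize(T[100:300,100:480,::-1],(400,210)),np.zeros((210,0,3),np.uint8),cv2.resize(p[110:320,150:550,::-1],(400,210))]))
E
```

```text
29.025 [0.42201714 0.14539768 0.32846558] [ 0.87735256 -0.04069051  0.06600964]
32 [array([-0.0011, -0.0506,  0.2126]), array([-0.0024,  0.0513,  0.2128])] tilt -2.37 None
34 [array([-0.0009, -0.0511,  0.212 ]), array([-0.0036,  0.0506,  0.2126])] tilt -2.43 0.51
29 [array([-0.0005, -0.0521,  0.2126]), array([-0.0022,  0.0484,  0.2132])] tilt -2.53 0.51
29 [array([-2.000e-04, -5.050e-02,  2.126e-01]), array([-0.0021,  0.049 ,  0.2129])] tilt -2.5 0.51
28 [array([-0.0011, -0.0511,  0.2127]), array([-0.0012,  0.0494,  0.2126])] tilt -2.45 0.52
30 [array([-0.0007, -0.0513,  0.2129]), array([-0.0011,  0.0493,  0.212 ])] tilt -2.68 0.51
28 [array([-0.    , -0.0507,  0.2123]), array([-0.0018,  0.0492,  0.2127])] tilt -2.4 0.51
33 [array([-0.0012, -0.0516,  0.2115]), array([-0.0027,  0.0509,  0.2112])] tilt -2.59 0.51
```

View pics/end.png

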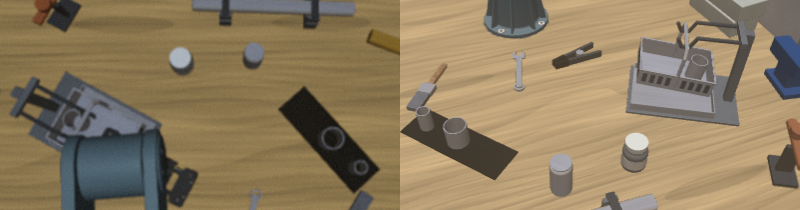

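The basket hangs in both seats, with the bar at stand x ≈ -1 mm and z ≈ 0.21 m on both sides. It is still, and the sleeve is inside. The other two sleeves, the jar and the can are in place. I'm signing off.

```bash
python3 -c "
from cell import *
print(sign_off())"
```

```text
the job is handed in; nothing more can be done
None
```

The job is handed in: the medium sleeve is in the basket, which hangs still in both prongs of the hook, and the other two sleeves, the jar and the can are where they were.

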